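Snap the grille cover back onto the nail-dust extractor

TASK

Put the loose purple grille cover back on the white dust extractor and press it down corner by corner until all four clips have clicked home and it lies flat on the top all round. The extractor floats on soft foam, so it gives before a clip will click; push firmly but not with all your weight, or you will crush its feet. Leave the polish bottle, the lotion bottle and the nail file alone.

Things in the scene. Friction and masses are not known exactly. Their poses are not given: they have to be found in the camera images.
- cover: Loose purple grille cover, about 250 g, standing upright on its four tabs. Plate 150 mm (x) by 110 mm (y), 6 mm thick, thin enough to twist by some 10 mm at the corners, a grip bar on its middle. Origin: centre of the cover, level with the undersides of the tabs: the plate's underside is at z = 20 mm, its top at 26 mm. It fits either way round (half a turn makes no difference).
- bar (a point): Top of the cover's grip bar (x = 0, y = 0, z = 52 mm in the cover's frame). The bar is 70 mm long along the cover's x, 14 mm wide along y and stands 26 mm above the plate.
- tab (a point): One of the cover's four tabs, at x = +55, y = +42, z = 5 mm in its frame; the others mirror it (x = +-55, y = +-42). Each is 20 mm wide along x, reaches 20 mm below the plate and ends in a round bead of 10 mm diameter that bulges outward in y and snaps past a clip.
- deck (a point): Centre of the flat top (deck) of the white dust extractor, a box 220 mm (x) by 170 mm (y), deck about 86 mm above the table (less as it sinks); z up, x along the long side. Laid in place, the cover rests on the clips, its plate some 12 mm above the deck. Fully home, the plate's underside lies on the deck, so the pads are 6 mm above it.
- slot (a point): Mouth of one of the deck's four slots, centred at x = +55, y = +43.75 mm from the deck's centre; the others mirror it. 24 mm along x, 16.5 mm along y; a tab drops in with 1.5 to 2 mm of play. An orange sprung clip shows in each. A push of about 12 to 22 N on that corner snaps the bead past the clip, which then holds the corner down on the deck.
- extractor (a joint): How far the extractor has sunk on its foam, m: 0 unloaded, growing downward. It floats in a black cradle (236 by 186 mm, walls 34 mm high) on soft foam that gives straight down about 2 mm per N, until after 2 to 19 mm (different each time, not visible) it meets a firm foot. Only then does a push build up. It springs back.
- pad_a (a point): White dot, 18 mm across, on top of the cover's plate at one corner: x = -55, y = -43, z = 26 mm in the cover's frame. One of the four places to press, right over a tab.
- pad_b (a point): The same at x = -55, y = +43 mm.
- pad_c (a point): The same at x = +55, y = -43 mm.
- pad_d (a point): The same at x = +55, y = +43 mm.
- polish: Red polish bottle with a black cap, 36 mm diameter, 85 mm tall; origin at the centre of its underside. Leave alone.
- lotion: Blue lotion bottle with a white cap, 56 mm diameter, 152 mm tall; origin at the centre of its underside. Leave alone.
- nail_file: Grey nail file lying flat, 180 by 28 by 6 mm, long along its x; origin at the centre of its underside. Leave alone.
- firm_foot (a joint): How far the firm foot under the foam is squashed, m: 0 until the extractor reaches it, then about 1 mm for each 5 N. Above 6.5 mm (32 N on the foot) the extractor is pushed too hard; pressing all four clips at once is that hard.
Things that resemble listed ones, but are neither listed nor needed, are in the scene too. Of the things that look like the cover, the smaller one is meant.

How it is judged:
By the outcome, as a careful person would: the job done as asked, in the order asked, and still so for the second after the job is handed in, with the robot touching nothing.
It also fails if it takes over 69 s, if anything falls off the work surface, if the arm or the gripper's body presses on something with over 40 N, if the wrist force passes 120 N, or if a joint passes its speed limit or range.

ROBOT

A 7-joint arm with a two-finger parallel gripper is mounted at the origin on the work surface. World frame = base frame: x ahead of the robot, y to its left, z up, the work surface at z = 0. Lengths are in m, angles in rad, forces in N, time in s.
With the tool pointing down it reaches from about 0.425 to 0.925 m from the base axis. Payload 6.8 kg.
Tool frame: the origin (TCP) lies on the centre line of the jaws, within the pads' length; the fingertips stand 19 mm ahead of it and the grasp point (between the pads) is the TCP; x points along the fingers, z is the direction in which the jaws open and shut, and the axes are right-handed (so a half turn about x gives the same grasp; the last joint's range is limited). The gripper opens to 85 mm and grips with 20 to 120 N. Pads are 22 mm wide; open, the fingers measure 114 mm over their backs; the gripper's body (76 mm by 85 mm) begins 54 mm behind the grasp point. The pads swing forward as they close: fully open they stand 13 mm farther back than shut.
Start: joints at [-1.38, 0.477, 0.022, 1.555, -0.011, 1.109, -0.083], TCP at [0.199, 0.645, 0.25] pointing down, gripper open.
Joint ranges: [-2.96, 2.96], [-0.34, 2.1], [-1.41, 1.46], [0.24, 2.44], [-1.37, 4.51], [0.17, 1.92], [-2.96, 2.96]. Speed limits (rad/s): [2.39, 2.39, 3.14, 3.14, 3.14, 3.14, 3.14].

INTERFACE

Orientations are given as a unit quaternion [x, y, z, w].
In Python, from rig import manip, cams, workorder gives the robot as it stands.
- The arm moves only by the tool step_arm, never from a script. Its argument "motion" is a list of rows, each an object of numbers: "dx", "dy", "dz": the shift along the world's x, y, z in m; "rx", "ry", "rz": the turn, a rotation vector about the world's x, y, z in rad; "fingers": the finger opening in m, from 0 to 0.0854. A call has exactly 10 rows; each row shifts and turns the commanded pose from where the row before left it; what a row does not reach is not made up. A row lasts 1/12 s, in which the tool goes at most 41.7 mm and 7.16 degrees, less where a joint would pass 70% of its speed; a pose out of reach is approached as far as the arm can. A call is refused whole if a number of a shift passes 0.0417 or a number of a turn 0.125, either way. A call with a gripper value outside its range is refused whole. The fingers move at their own pace and stop on an object; the grip force is fixed at half the most. Time passes only in rows, so rows that do not move let the fingers close, or fill a call up. It gives the time, the measured TCP pose, the force and the opening at its end, in the units of the state.
- manip.get_obs(): the state, without advancing time (a new reading comes with each control period).
- cams.camera(name): name is "scene" or "top"; returns a dict with "frame" (420x560x3 uint8, red, green, blue), "range_z" (420x560 float32, m along the optical axis (not along the pixel's ray), 0 where there is no reading), "fovy" (degrees; the focal length in pixels is half the picture's height over the tangent of half this angle, whatever the lens; pixels are square), "cx", "cy" (the principal point, pixels), "dist_coeffs" ([k1, k2, p1, p2, k3] as OpenCV has them; the pictures are not rectified), "rvec" (rotation vector, rad) and "tvec" (3), from world to camera coordinates, as OpenCV has them. Camera axes: x right, y down, z forward; pixel columns grow to the right and rows downward; lengths in m; the calibration is good to about 2 mm. A picture is of the moment at which its call begins.
- workorder.job_done(): hands the job in, once; it reports no verdict.
The state is a dict: "time_s": time; "qpos": joint angles; "joint_velocities": joint speeds; "joint_torque": joint torques, N m; "tcp_pos": TCP position; "tool_rot": TCP orientation; "ft_force": force on the tool from outside, world axes, zero at the start; "wrist_torque": the same for the moment, N m; "gripper_width": finger opening in m.
Only numpy, scipy, OpenCV 4.12 (cv2) and the standard library are available. Lean on these libraries where they do the work, as an engineer would, in place of code of your own. Each camera call takes 0.05 s, during which the arm holds its last target. There are 200 camera calls.

## Working session

There is one attempt and no reset: what is moved stays moved. The work goes in short steps, Python scripts to look and compute and a tool call to move; the robot and the scene stay as the last step left them, time stands still between calls to the robot, and variables do not carry over. Pictures are saved under pics/ and viewed, about 8 in all and at most 12, crops included, and the job is handed in when it is done.

Besides the shell and the picture viewer there is one more tool, called after ">>>" as name([rows], argument=value, ...), one row to a line, values as JSON. step_arm: Moves the arm, as the interface text tells. Its arguments: {"type":"object","properties":{"motion":{"type":"array"}},"required":["motion"]}

```bash
mkdir -p pics; ls; cat > h.py <<'E'
import numpy as np, cv2
from rig import manip, cams, workorder
def shot(n):
    c=cams.camera(n); h,w=c['frame'].shape[:2]
    f=h/2/np.tan(np.radians(c['fovy'])/2)
    c['K']=np.array([[f,0,c['cx']],[0,f,c['cy']],[0,0,1.]]); c['R']=cv2.Rodrigues(np.array(c['rvec'],float))[0]
    c['t']=np.array(c['tvec'],float).ravel(); c['d']=np.array(c['dist_coeffs'],float); return c
def ray(c,uv):
    p=cv2.undistortPoints(np.array(uv,float).reshape(-1,1,2),c['K'],c['d']).reshape(-1,2)
    return -c['R'].T@c['t'], np.c_[p,np.ones(len(p))]
def onplane(c,uv,z):
    o,r=ray(c,uv); d=r@c['R']; return o+d*((z-o[2])/d[:,2])[:,None]
def depthpts(c,uv):
    o,r=ray(c,uv); uv=np.array(uv).round().astype(int).reshape(-1,2); Z=c['range_z'][uv[:,1],uv[:,0]]
    return o+(r*Z[:,None])@c['R']
def save(c,n,crop=None,s=1):
    im=c['frame'][:,:,::-1]
    if crop: x0,y0,x1,y1=crop; im=im[y0:y1,x0:x1]
    cv2.imwrite('pics/'+n,cv2.resize(im,None,fx=s,fy=s,interpolation=cv2.INTER_CUBIC))
E
python3 - <<'E'
from h import *
for n in('top','scene'):
    c=shot(n); save(c,n+'1.png'); print(n,-c['R'].T@c['t'],c['fovy'],c['d'],c['R'][2])
print(manip.get_obs())
E
```

```text
pics
top [ 0.30508421 -0.00991773  1.54779338] 42.268907164691036 [-0.21473751  0.          0.          0.          0.        ] [ 0.21521693 -0.00424013 -0.97655706]
scene [1.49777411 0.12396937 0.83733174] 47.32569174203382 [0.00542982 0.         0.         0.         0.        ] [-0.76382017 -0.08902267 -0.63926029]
{'time_s': 0.1, 'qpos': array([-1.38010909,  0.47771452,  0.02232375,  1.55633761, -0.01154867,
        1.1093117 , -0.08310146]), 'joint_velocities': array([ 0.00015191, -0.00150433,  0.00021837, -0.00311408, -0.0005952 ,
        0.00173464, -0.00149274]), 'joint_torque': array([ 4.70417377e-03, -5.97763181e+01,  1.61366232e+00, -2.81954974e+01,
        1.27592884e-02,  5.00627721e-03, -2.98900761e-05]), 'tcp_pos': array([0.19853058, 0.64461925, 0.24943081]), 'tool_rot': array([-0.42037949,  0.56930018,  0.41965106,  0.56839368]), 'ft_force': array([-0.17152258,  0.00098993,  0.10248302]), 'wrist_torque': array([-0.0314925 , -0.01431447, -0.00409466]), 'gripper_width': 0.08564173066067017}
```

View pics/top1.png

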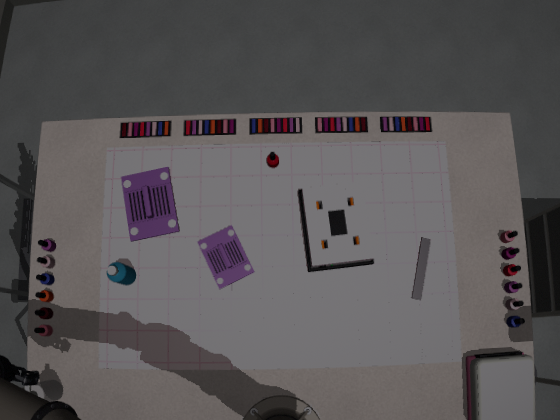

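View pics/scene1.png

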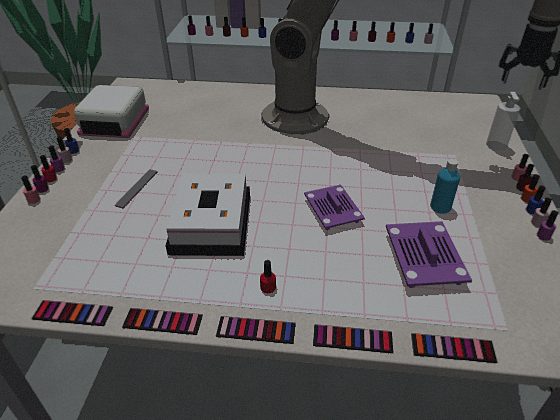

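The top view shows two lookalikes: a large purple cover at (150,204) and a small one at (226,257). The small one is meant. The extractor's deck is at (338,222), with its orange clips at (319,205), (350,201), (324,243) and (356,240). Next I'll measure both covers and the deck.

```bash
cat >> h.py <<'E'
def blobs(m,amin=4,amax=1e9):
    n,l,s,ce=cv2.connectedComponentsWithStats(m.astype(np.uint8)); return [(ce[i],s[i,4],l==i) for i in range(1,n) if amin<=s[i,4]<=amax]
def hsv(c): return cv2.cvtColor(c['frame'],cv2.COLOR_RGB2HSV).astype(int)
def covers(c,amin=600):
    H=hsv(c); m=(H[...,0]>125)&(H[...,0]<160)&(H[...,1]>80)&(H[...,2]>50)
    m=cv2.morphologyEx(m.astype(np.uint8),cv2.MORPH_CLOSE,np.ones((5,5)))
    out=[]
    for ce,a,l in blobs(m,amin):
        hull=np.zeros(l.shape,np.uint8); k=cv2.findContours(l.astype(np.uint8),0,2)[0]
        hp=cv2.convexHull(np.vstack(k)); cv2.fillPoly(hull,[hp],1)
        w=(hull>0)&(H[...,1]<75)&(H[...,2]>110)
        out.append((ce,a,[(p,n) for p,n,_ in blobs(w,12)],hp))
    return out
def clips(c):
    H=hsv(c); m=(H[...,0]>7)&(H[...,0]<25)&(H[...,1]>140)&(H[...,2]>90)
    return [(p,a) for p,a,_ in blobs(m,6)]
E
python3 - <<'E'
from h import *
np.set_printoptions(precision=4,suppress=True)
for n in('top','scene'):
    c=shot(n); print(n)
    for ce,a,w,hp in covers(c):
        print('cover',ce,a)
        for p,k in w: print('  pad',p,k,onplane(c,p,.026)[0],'depth',depthpts(c,p)[0])
    for p,a in clips(c): print('clip',p,a,onplane(c,p,.086)[0],depthpts(c,p)[0])
c=shot('top'); save(c,'crop1.png',(100,150,400,300),2.6)
E
```

```text
top
cover [149.356 203.718] 2989
  pad [163.6757 175.5405] 37 [0.7483 0.3311 0.026 ] depth [0.7452 0.3288 0.0366]
  pad [126.8095 183.5238] 42 [0.7268 0.4421 0.026 ] depth [0.723  0.438  0.0398]
  pad [171.5556 222.8667] 45 [0.606  0.3039 0.026 ] depth [0.6045 0.3022 0.034 ]
  pad [133.6154 230.8462] 39 [0.5845 0.4155 0.026 ] depth [0.5839 0.4147 0.029 ]
cover [225.355  256.5916] 1817
  pad [230.5    232.2143] 28 [0.5757 0.1332 0.026 ] depth [0.5755 0.133  0.0275]
  pad [203.24 245.68] 25 [0.5383 0.2111 0.026 ] depth [0.5381 0.2109 0.0273]
  pad [247.3548 267.0323] 31 [0.4754 0.0859 0.026 ] depth [0.4751 0.0858 0.0281]
  pad [219.5 280.5] 32 [0.4386 0.1646 0.026 ] depth [0.4381 0.1639 0.0322]
clip [351.4    200.8667] 15 [ 0.6464 -0.2076  0.086 ] [ 0.6491 -0.2092  0.0745]
clip [317.2143 205.    ] 14 [ 0.6365 -0.1122  0.086 ] [ 0.6375 -0.1125  0.0818]
clip [357.1111 239.6111] 18 [ 0.5373 -0.2183  0.086 ] [ 0.5387 -0.2195  0.0774]
clip [322.5 244. ] 14 [ 0.5274 -0.1229  0.086 ] [ 0.5291 -0.1238  0.0751]
scene
cover [333.5257 205.7658] 1516
  pad [339.2  188.84] 25 [0.4392 0.1641 0.026 ]
[... 315 characters left out ...]
 228.0862] 58 [0.5737 0.4158 0.026 ] depth [0.5789 0.4141 0.0306]
  pad [394.549 230.451] 51 [0.5944 0.3039 0.026 ] depth [0.5999 0.3028 0.031 ]
  pad [460.6389 271.0278] 72 [0.7157 0.443  0.026 ] depth [0.7247 0.4394 0.0353]
  pad [411.1233 274.2192] 73 [0.7376 0.3308 0.026 ] depth [0.7436 0.3291 0.0324]
clip [ 65.4248 117.413 ] 339 [ 0.2387 -0.705   0.086 ] [-0.5641 -1.2335 -0.393 ]
clip [192.9091 185.6364] 11 [ 0.5436 -0.2149  0.086 ] [ 0.5313 -0.2193  0.0763]
clip [229.5 186.5] 8 [ 0.5373 -0.1201  0.086 ] [ 0.5257 -0.123   0.0769]
clip [185.8462 213.6154] 13 [ 0.654  -0.2039  0.086 ] [ 0.6462 -0.207   0.0791]
clip [225.0833 214.0833] 12 [ 0.6457 -0.1096  0.086 ] [ 0.632  -0.1134  0.0739]
```

View pics/crop1.png

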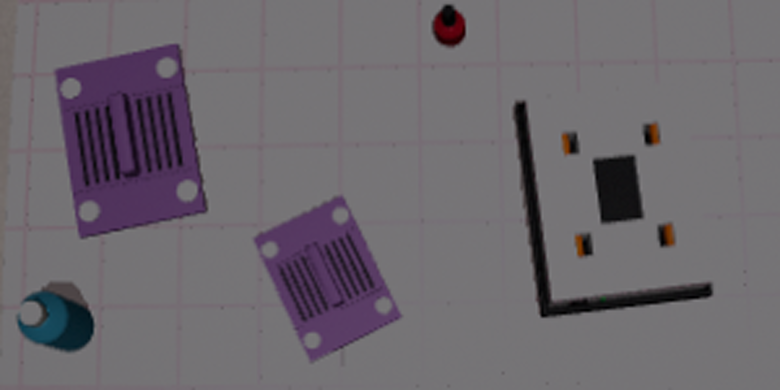

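The crop confirms the small cover: its pads are spaced 110.9 x 86.4 mm, as specified, while the large cover's are about 144 x 113 mm. Both cameras put its centre at (0.507, 0.149). Now for the slot mouths and the tool yaw.

```bash
cat > slots.py <<'E'
from h import *
from scipy.spatial.transform import Rotation as Ro
np.set_printoptions(precision=4,suppress=True)
R=Ro.from_quat(manip.get_obs()['tool_rot']).as_matrix(); print('tool x',R[:,0],'z',R[:,2],'jaw yaw',np.arctan2(R[1,2],R[0,2]))
for n,sm in(('top',1),('scene',1)):
    c=shot(n); g=c['frame'].astype(int); H=hsv(c)
    cl=[p for p,a in clips(c) if abs(depthpts(c,p)[0]-[.587,-.165,.08]).max()<.08]
    Vw=np.median(H[...,2][int(cl[0][1])-12:int(cl[0][1])+13,int(cl[0][0])-12:int(cl[0][0])+13]); 
    S=4
    P=[]
    for p in cl:
        x,y=int(p[0])-14,int(p[1])-14
        sub=cv2.resize(c['frame'][y:y+28,x:x+28],None,fx=S,fy=S,interpolation=cv2.INTER_CUBIC).astype(int)
        white=np.median(sub.reshape(-1,3),0); b=sub[...,2]<white[2]*.6
        bl=min(blobs(b,80),key=lambda q:np.hypot(*(q[0]-S*14)))
        uv=(bl[0]+.5)/S-.5+[x,y]; P.append(onplane(c,uv,.086)[0]); print(n,'slot',uv,bl[1]/S**2,P[-1])
    P=np.array(P); print('mean',P.mean(0))
    im=c['frame']; u=np.mean(cl,0).astype(int); save(c,f'sl_{n}.png',(u[0]-45,u[1]-40,u[0]+45,u[1]+40),4.4)
a=cv2.imread('pics/sl_top.png');b=cv2.imread('pics/sl_scene.png');cv2.imwrite('pics/sl.png',np.hstack([a,b])*2)
E
python3 slots.py
```

```text
tool x [-0.0002 -0.0008 -1.    ] z [ 0.2943  0.9557 -0.0008] jaw yaw 1.2720645644057145
top slot [350.0876 201.2407] 44.3125 [ 0.6454 -0.2039  0.086 ]
top slot [318.8375 204.7966] 45.4375 [ 0.637  -0.1167  0.086 ]
top slot [355.7398 240.0943] 46.8125 [ 0.5361 -0.2144  0.086 ]
top slot [324.1067 243.8747] 47.8125 [ 0.5277 -0.1273  0.086 ]
mean [ 0.5865 -0.1656  0.086 ]
scene slot [194.0162 185.5996] 33.1875 [ 0.5432 -0.2121  0.086 ]
scene slot [227.8236 185.6712] 32.5 [ 0.5343 -0.125   0.086 ]
scene slot [187.1842 212.9183] 40.375 [ 0.6512 -0.2014  0.086 ]
scene slot [223.247  213.2308] 41.5 [ 0.6431 -0.1146  0.086 ]
mean [ 0.5929 -0.1633  0.086 ]
```

View pics/sl.png

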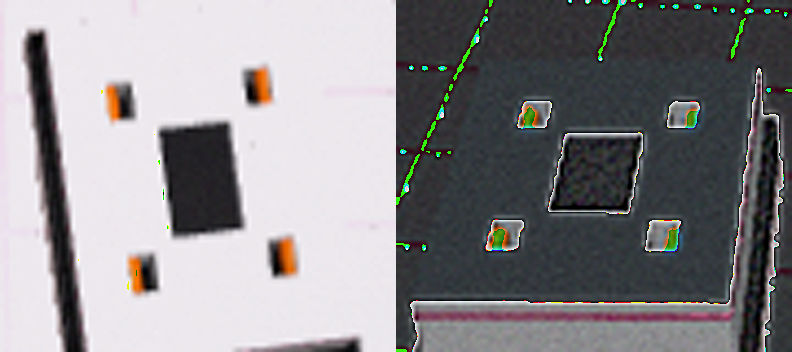

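The slot spacing comes out at 110 x 87.6 mm, as specified. The two views agree on a deck centre near (0.587, -0.166, z≈0.082), yaw 0.098. The cover's yaw is 0.4386. Setting out for a point above the cover.

>>> step_arm([
  {"dx": 0.0154,"dy": -0.0248,"rz": 0.0737},
  {"dx": 0.0154,"dy": -0.0248,"rz": 0.0737},
  {"dx": 0.0154,"dy": -0.0248,"rz": 0.0737},
  {"dx": 0.0154,"dy": -0.0248,"rz": 0.0737},
  {"dx": 0.0154,"dy": -0.0248,"rz": 0.0737},
  {"dx": 0.0154,"dy": -0.0248,"rz": 0.0737},
  {"dx": 0.0154,"dy": -0.0248,"rz": 0.0737},
  {"dx": 0.0154,"dy": -0.0248,"rz": 0.0737},
  {"dx": 0.0154,"dy": -0.0248,"rz": 0.0737},
  {"dx": 0.0154,"dy": -0.0248,"rz": 0.0737},
])

```text
schema error: expected keys dx, dy, dz, rx, ry, rz, fingers
```

>>> step_arm([
  {"dx": 0.0154,"dy": -0.0248},
  {"dx": 0.0154,"dy": -0.0248},
  {"dx": 0.0154,"dy": -0.0248},
  {"dx": 0.0154,"dy": -0.0248},
  {"dx": 0.0154,"dy": -0.0248},
  {"dx": 0.0154,"dy": -0.0248},
  {"dx": 0.0154,"dy": -0.0248,"dz": -0.03},
  {"dx": 0.0154,"dy": -0.0248,"dz": -0.03},
  {"dx": 0.0154,"dy": -0.0248,"dz": -0.03},
  {"dx": 0.0154,"dy": -0.0248,"dz": -0.03,"fingers": 0.05},
])

```text
schema error: expected keys dx, dy, dz, rx, ry, rz, fingers
```

```bash
cat > st.py <<'E'
from h import *
from scipy.spatial.transform import Rotation as Ro
np.set_printoptions(precision=4,suppress=True)
o=manip.get_obs(); R=Ro.from_quat(o['tool_rot']).as_matrix()
print(o['time_s'],o['tcp_pos'],'x',R[:,0],'yaw',np.arctan2(R[1,2],R[0,2]),o['ft_force'],o['gripper_width'])
E
python3 st.py
```

```text
0.35 [0.1987 0.645  0.2501] x [-0.0001 -0.0004 -1.    ] yaw 1.2719540021238553 [ 0.109  -1.3489 -0.2595] 0.08529752825836821
```

>>> step_arm([
  {"dx": 0.0154,"dy": -0.0248,"dz": 0,"rx": 0,"ry": 0,"rz": 0.0737,"fingers": 0.085},
  {"dx": 0.0154,"dy": -0.0248,"dz": 0,"rx": 0,"ry": 0,"rz": 0.0737,"fingers": 0.085},
  {"dx": 0.0154,"dy": -0.0248,"dz": 0,"rx": 0,"ry": 0,"rz": 0.0737,"fingers": 0.085},
  {"dx": 0.0154,"dy": -0.0248,"dz": 0,"rx": 0,"ry": 0,"rz": 0.0737,"fingers": 0.085},
  {"dx": 0.0154,"dy": -0.0248,"dz": 0,"rx": 0,"ry": 0,"rz": 0.0737,"fingers": 0.085},
  {"dx": 0.0154,"dy": -0.0248,"dz": 0,"rx": 0,"ry": 0,"rz": 0.0737,"fingers": 0.085},
  {"dx": 0.0154,"dy": -0.0248,"dz": 0,"rx": 0,"ry": 0,"rz": 0.0737,"fingers": 0.085},
  {"dx": 0.0154,"dy": -0.0248,"dz": 0,"rx": 0,"ry": 0,"rz": 0.0737,"fingers": 0.085},
  {"dx": 0.0154,"dy": -0.0248,"dz": 0,"rx": 0,"ry": 0,"rz": 0.0737,"fingers": 0.085},
  {"dx": 0.0154,"dy": -0.0248,"dz": 0,"rx": 0,"ry": 0,"rz": 0.0737,"fingers": 0.085},
])

```text
time_s: 1.18
tcp_pos: [0.3533, 0.3958, 0.2505]
tool_rot: [0.597, -0.378, -0.597, -0.378]
ft_force: [1.1, 0.8, -0.3]
gripper_width: 0.0852
```

>>> step_arm([
  {"dx": 0.0154,"dy": -0.0248,"dz": 0,"rx": 0,"ry": 0,"rz": 0,"fingers": 0.085},
  {"dx": 0.0154,"dy": -0.0248,"dz": 0,"rx": 0,"ry": 0,"rz": 0,"fingers": 0.085},
  {"dx": 0.0154,"dy": -0.0248,"dz": 0,"rx": 0,"ry": 0,"rz": 0,"fingers": 0.085},
  {"dx": 0.0154,"dy": -0.0248,"dz": 0,"rx": 0,"ry": 0,"rz": 0,"fingers": 0.085},
  {"dx": 0.0154,"dy": -0.0248,"dz": 0,"rx": 0,"ry": 0,"rz": 0,"fingers": 0.085},
  {"dx": 0.0154,"dy": -0.0248,"dz": 0,"rx": 0,"ry": 0,"rz": 0,"fingers": 0.085},
  {"dx": 0.0154,"dy": -0.0248,"dz": -0.025,"rx": 0,"ry": 0,"rz": 0,"fingers": 0.06},
  {"dx": 0.0154,"dy": -0.0248,"dz": -0.025,"rx": 0,"ry": 0,"rz": 0,"fingers": 0.05},
  {"dx": 0.0154,"dy": -0.0248,"dz": -0.025,"rx": 0,"ry": 0,"rz": 0,"fingers": 0.05},
  {"dx": 0.0154,"dy": -0.0248,"dz": -0.025,"rx": 0,"ry": 0,"rz": 0,"fingers": 0.05},
])

```text
time_s: 2.02
tcp_pos: [0.5075, 0.148, 0.1497]
tool_rot: [0.597, -0.379, -0.597, -0.38]
ft_force: [0.5, 0.4, -0.2]
gripper_width: 0.0499
```

```bash
python3 st.py
```

```text
2.0167 [0.5075 0.148  0.1497] x [ 0.0012  0.0005 -1.    ] yaw 2.009252036986486 [ 0.4634  0.4053 -0.2209] 0.04992909036840897
```

>>> step_arm([
  {"dx": -0.0007,"dy": 0.0008,"dz": -0.02,"rx": 0,"ry": 0,"rz": 0,"fingers": 0.05},
  {"dx": 0,"dy": 0,"dz": -0.02,"rx": 0,"ry": 0,"rz": 0,"fingers": 0.05},
  {"dx": 0,"dy": 0,"dz": -0.02,"rx": 0,"ry": 0,"rz": 0,"fingers": 0.05},
  {"dx": 0,"dy": 0,"dz": -0.02,"rx": 0,"ry": 0,"rz": 0,"fingers": 0.05},
  {"dx": 0,"dy": 0,"dz": -0.0185,"rx": 0,"ry": 0,"rz": 0,"fingers": 0.05},
  {"dx": 0,"dy": 0,"dz": 0,"rx": 0,"ry": 0,"rz": 0,"fingers": 0.03},
  {"dx": 0,"dy": 0,"dz": 0,"rx": 0,"ry": 0,"rz": 0,"fingers": 0.015},
  {"dx": 0,"dy": 0,"dz": 0,"rx": 0,"ry": 0,"rz": 0,"fingers": 0},
  {"dx": 0,"dy": 0,"dz": 0,"rx": 0,"ry": 0,"rz": 0,"fingers": 0},
  {"dx": 0,"dy": 0,"dz": 0,"rx": 0,"ry": 0,"rz": 0,"fingers": 0},
])

```text
time_s: 2.85
tcp_pos: [0.5067, 0.1502, 0.0529]
tool_rot: [0.597, -0.379, -0.596, -0.38]
ft_force: [0.5, 0.3, 1.0]
gripper_width: 0.0122
```

```bash
cat > cov.py <<'E'
# cover pose from pad pixels at height z (arg), nearest the tcp
from h import *
import sys
np.set_printoptions(precision=4,suppress=True)
z=float(sys.argv[1]); o=manip.get_obs(); print(o['tcp_pos'],o['ft_force'],o['gripper_width'])
for n in('top','scene'):
    c=shot(n)
    for ce,a,w,hp in covers(c,300):
        if len(w)==0: continue
        P=np.array([onplane(c,p,z)[0] for p,_ in w]); 
        if abs(P[:,1].mean()-o['tcp_pos'][1])>.1: continue
        print(n,P[:,:2].tolist() if 0 else P[:,:2].ravel(),'n',[k for _,k in w],'mean',P.mean(0)[:2],'zdepth',depthpts(c,[p for p,_ in w])[:,2])
E
python3 cov.py .026
```

```text
[0.5067 0.1502 0.0529] [0.4856 0.2971 0.9897] 0.012243907121767462
scene [0.4754 0.0887 0.5743 0.133 ] n [np.int32(28), np.int32(21)] mean [0.5248 0.1108] zdepth [0.0236 0.0249]
```

>>> step_arm([
  {"dx": 0,"dy": 0,"dz": 0.01,"rx": 0,"ry": 0,"rz": 0,"fingers": 0},
  {"dx": 0,"dy": 0,"dz": 0.02,"rx": 0,"ry": 0,"rz": 0,"fingers": 0},
  {"dx": 0,"dy": 0,"dz": 0.03,"rx": 0,"ry": 0,"rz": 0,"fingers": 0},
  {"dx": 0,"dy": 0,"dz": 0.03,"rx": 0,"ry": 0,"rz": 0,"fingers": 0},
  {"dx": 0,"dy": 0,"dz": 0.03,"rx": 0,"ry": 0,"rz": 0,"fingers": 0},
  {"dx": 0.003,"dy": -0.0145,"dz": 0.02,"rx": 0,"ry": 0,"rz": -0.031,"fingers": 0},
  {"dx": 0.005,"dy": -0.02,"dz": 0.01,"rx": 0,"ry": 0,"rz": -0.031,"fingers": 0},
  {"dx": 0.006,"dy": -0.024,"dz": 0,"rx": 0,"ry": 0,"rz": -0.031,"fingers": 0},
  {"dx": 0.006,"dy": -0.024,"dz": 0,"rx": 0,"ry": 0,"rz": -0.031,"fingers": 0},
  {"dx": 0.006,"dy": -0.024,"dz": 0,"rx": 0,"ry": 0,"rz": -0.031,"fingers": 0},
])

```text
time_s: 3.78
tcp_pos: [0.5318, 0.0424, 0.2028]
tool_rot: [0.565, -0.424, -0.565, -0.425]
ft_force: [0.8, -0.8, -2.1]
gripper_width: 0.0128
```

>>> step_arm([
  {"dx": 0.006,"dy": -0.024,"dz": 0,"rx": 0,"ry": 0,"rz": -0.031,"fingers": 0},
  {"dx": 0.006,"dy": -0.024,"dz": 0,"rx": 0,"ry": 0,"rz": -0.031,"fingers": 0},
  {"dx": 0.006,"dy": -0.024,"dz": 0,"rx": 0,"ry": 0,"rz": -0.031,"fingers": 0},
  {"dx": 0.006,"dy": -0.024,"dz": 0,"rx": 0,"ry": 0,"rz": -0.031,"fingers": 0},
  {"dx": 0.006,"dy": -0.024,"dz": 0,"rx": 0,"ry": 0,"rz": -0.031,"fingers": 0},
  {"dx": 0.006,"dy": -0.024,"dz": 0,"rx": 0,"ry": 0,"rz": -0.031,"fingers": 0},
  {"dx": 0.006,"dy": -0.024,"dz": 0,"rx": 0,"ry": 0,"rz": 0,"fingers": 0},
  {"dx": 0.0064,"dy": -0.02,"dz": 0,"rx": 0,"ry": 0,"rz": 0,"fingers": 0},
  {"dx": 0.006,"dy": -0.0145,"dz": 0,"rx": 0,"ry": 0,"rz": 0,"fingers": 0},
  {"dx": 0.0,"dy": -0.0055,"dz": 0,"rx": 0,"ry": 0,"rz": 0,"fingers": 0},
])

```text
time_s: 4.62
tcp_pos: [0.5865, -0.1676, 0.2025]
tool_rot: [0.523, -0.476, -0.522, -0.476]
ft_force: [0.2, -0.7, -2.6]
gripper_width: 0.0129
```

```bash
python3 st.py; python3 - <<'E'
from h import *
c=shot('top');d=shot('scene')
save(c,'a.png',(250,140,420,300),2.3);save(d,'b.png',(110,60,300,260),2)
a=cv2.imread('pics/a.png');b=cv2.imread('pics/b.png');h=min(len(a),len(b));cv2.imwrite('pics/held.png',np.clip(np.hstack([a[:h],b[:h]])*1.6,0,255))
E
python3 cov.py .175
```

```text
4.6167 [ 0.5865 -0.1676  0.2025] x [ 0.0007 -0.0014 -1.    ] yaw 1.66481993218273 [ 0.2282 -0.7303 -2.641 ] 0.012914547836385952
[ 0.5857 -0.1656  0.202 ] [-0.9706  0.3795 -2.0728] 0.012490082656672244
scene [ 0.5352 -0.2113  0.5263 -0.1248  0.6449 -0.2001  0.6766 -0.1762] n [np.int32(27), np.int32(27), np.int32(35), np.int32(19)] mean [ 0.5958 -0.1781] zdepth [0.1746 0.1715 0.1729 0.0817][ WARN:0@8.358] global loadsave.cpp:1063 imwrite_ Unsupported depth image for selected encoder is fallbacked to CV_8U.
```

View pics/held.png

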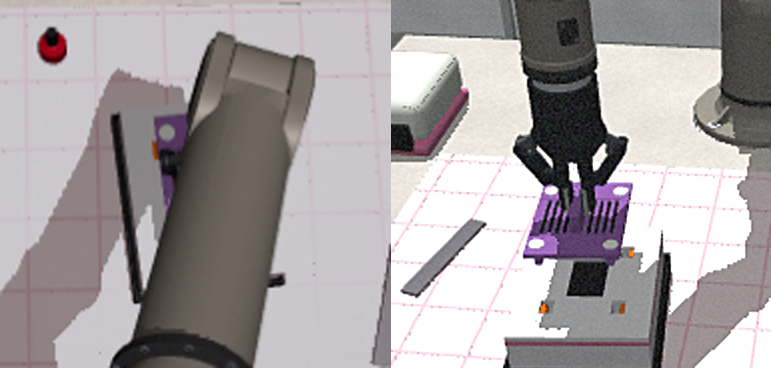

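The cover is held level, with four pads visible in the scene view and one in the top view at (166,133). Most of the top view is hidden by the arm. I'll lower it to about 6 mm above the deck and measure pads and deck height together.

>>> step_arm([
  {"dx": 0.0005,"dy": -0.001,"dz": -0.012,"rx": 0,"ry": 0,"rz": 0,"fingers": 0},
  {"dx": 0.0005,"dy": -0.001,"dz": -0.012,"rx": 0,"ry": 0,"rz": 0,"fingers": 0},
  {"dx": 0,"dy": 0,"dz": -0.012,"rx": 0,"ry": 0,"rz": 0,"fingers": 0},
  {"dx": 0,"dy": 0,"dz": -0.01,"rx": 0,"ry": 0,"rz": 0,"fingers": 0},
  {"dx": 0,"dy": 0,"dz": -0.008,"rx": 0,"ry": 0,"rz": 0,"fingers": 0},
  {"dx": 0,"dy": 0,"dz": -0.005,"rx": 0,"ry": 0,"rz": 0,"fingers": 0},
  {"dx": 0,"dy": 0,"dz": -0.002,"rx": 0,"ry": 0,"rz": 0,"fingers": 0},
  {"dx": 0,"dy": 0,"dz": 0,"rx": 0,"ry": 0,"rz": 0,"fingers": 0},
  {"dx": 0,"dy": 0,"dz": 0,"rx": 0,"ry": 0,"rz": 0,"fingers": 0},
  {"dx": 0,"dy": 0,"dz": 0,"rx": 0,"ry": 0,"rz": 0,"fingers": 0},
])

```text
time_s: 5.65
tcp_pos: [0.5878, -0.1668, 0.1414]
tool_rot: [0.524, -0.475, -0.523, -0.475]
ft_force: [-0.4, -0.2, -2.0]
gripper_width: 0.0126
```

```bash
python3 st.py; python3 cov.py .114; python3 - <<'E'
from h import *
# deck & table height by depth, both views
for n in('top','scene'):
    c=shot(n); v,u=np.mgrid[0:420,0:560]; P=depthpts(c,np.c_[u.ravel(),v.ravel()]); H=hsv(c).reshape(-1,3)
    q=np.array([np.cos(.098),np.sin(.098)]); L=(P[:,:2]-[.587,-.1655]); X=L@q; Y=L@np.array([-q[1],q[0]])
    dk=(abs(X)<.105)&(abs(Y)<.08)&(H[:,1]<40)&(abs(P[:,2]-.085)<.012)&((abs(X)>.08)|(abs(Y)>.06))
    tb=(P[:,0]>.45)&(P[:,0]<.7)&(P[:,1]>0)&(P[:,1]<.08)&(abs(P[:,2])<.02)
    print(n,'deck',dk.sum(),np.median(P[dk,2]),'table',tb.sum(),np.median(P[tb,2]))
E
```

```text
5.65 [ 0.5878 -0.1668  0.1414] x [ 0.0011 -0.0002 -1.    ] yaw 1.6679147225173727 [-0.4407 -0.2309 -2.0299] 0.012621578260763017
[ 0.5878 -0.1668  0.1414] [-0.4407 -0.2309 -2.0299] 0.012621578260763017
scene [ 0.5379 -0.2137  0.5278 -0.128   0.6454 -0.2028] n [np.int32(17), np.int32(25), np.int32(33)] mean [ 0.5704 -0.1815] zdepth [0.1137 0.1135 0.113 ]
top deck 659 0.0836088803338606 table 2356 0.002580892487124342
scene deck 1129 0.08094496438742282 table 1989 -0.00039164904553024016
```

Cover centre (0.5866, -0.1654), yaw 0.097. Target (0.5874, -0.1651), yaw 0.098, with the deck at z≈0.081. That's within the play, so I'm lowering it slowly.

>>> step_arm([
  {"dx": 0.0005,"dy": 0.0002,"dz": -0.002,"rx": 0,"ry": 0,"rz": 0,"fingers": 0},
  {"dx": 0,"dy": 0,"dz": -0.002,"rx": 0,"ry": 0,"rz": 0,"fingers": 0},
  {"dx": 0,"dy": 0,"dz": -0.002,"rx": 0,"ry": 0,"rz": 0,"fingers": 0},
  {"dx": 0,"dy": 0,"dz": -0.001,"rx": 0,"ry": 0,"rz": 0,"fingers": 0},
  {"dx": 0,"dy": 0,"dz": -0.001,"rx": 0,"ry": 0,"rz": 0,"fingers": 0},
  {"dx": 0,"dy": 0,"dz": -0.001,"rx": 0,"ry": 0,"rz": 0,"fingers": 0},
  {"dx": 0,"dy": 0,"dz": -0.001,"rx": 0,"ry": 0,"rz": 0,"fingers": 0},
  {"dx": 0,"dy": 0,"dz": -0.001,"rx": 0,"ry": 0,"rz": 0,"fingers": 0},
  {"dx": 0,"dy": 0,"dz": 0,"rx": 0,"ry": 0,"rz": 0,"fingers": 0},
  {"dx": 0,"dy": 0,"dz": 0,"rx": 0,"ry": 0,"rz": 0,"fingers": 0},
])

```text
time_s: 6.68
tcp_pos: [0.5879, -0.1664, 0.1298]
tool_rot: [-0.524, 0.475, 0.524, 0.475]
ft_force: [1.0, -0.3, -2.4]
gripper_width: 0.0127
```

```bash
cat > dk.py <<'E'
from h import *
c=shot('scene'); v,u=np.mgrid[0:420,0:560]; P=depthpts(c,np.c_[u.ravel(),v.ravel()]); H=hsv(c).reshape(-1,3)
q=np.array([np.cos(.098),np.sin(.098)]); L=(P[:,:2]-[.587,-.1655]); X=L@q; Y=L@np.array([-q[1],q[0]])
dk=(abs(X)<.105)&(abs(Y)<.08)&(H[:,1]<40)&(abs(P[:,2]-.077)<.02)&((abs(X)>.08)|(abs(Y)>.06))
pl=(abs(X)<.073)&(abs(Y)<.053)&(H[:,0]>125)&(H[:,0]<160)&(H[:,1]>80)&(P[:,2]<.135)
for nm,s in(('--',(X<0)&(Y<0)),('-+',(X<0)&(Y>0)),('+-',(X>0)&(Y<0)),('++',(X>0)&(Y>0))):
    e=pl&s&(abs(X)>.042)
    print(nm,'deck %.4f plate %.4f n%d'%(np.median(P[dk&s,2]),np.median(P[e,2]),e.sum()))
E
python3 st.py; python3 dk.py;python3 cov.py .106
```

```text
6.6833 [ 0.5879 -0.1664  0.1298] x [-0.0001  0.     -1.    ] yaw 1.6679766991052123 [ 1.0046 -0.2602 -2.4028] 0.01268606266385867
-- deck 0.0812 plate 0.1014 n21
-+ deck 0.0808 plate 0.1012 n70
+- deck 0.0810 plate 0.1012 n162
++ deck 0.0810 plate 0.1012 n170
[ 0.5879 -0.1664  0.1298] [ 0.1779  0.388  -3.3058] 0.01256027428984065
scene [ 0.532  -0.1266  0.5441 -0.2119  0.6494 -0.2008] n [np.int32(27), np.int32(17), np.int32(32)] mean [ 0.5752 -0.1798] zdepth [0.1003 0.105  0.103 ]
```

The tabs are 6 mm into the slots with no contact force: the plate is 20 mm above the deck at all corners. I'll lower 3 mm more, release and rise.

>>> step_arm([
  {"dx": 0,"dy": 0,"dz": -0.0015,"rx": 0,"ry": 0,"rz": 0,"fingers": 0},
  {"dx": 0,"dy": 0,"dz": -0.0015,"rx": 0,"ry": 0,"rz": 0,"fingers": 0},
  {"dx": 0,"dy": 0,"dz": 0,"rx": 0,"ry": 0,"rz": 0,"fingers": 0.02},
  {"dx": 0,"dy": 0,"dz": 0,"rx": 0,"ry": 0,"rz": 0,"fingers": 0.03},
  {"dx": 0,"dy": 0,"dz": 0,"rx": 0,"ry": 0,"rz": 0,"fingers": 0.04},
  {"dx": 0,"dy": 0,"dz": 0.005,"rx": 0,"ry": 0,"rz": 0,"fingers": 0.04},
  {"dx": 0,"dy": 0,"dz": 0.01,"rx": 0,"ry": 0,"rz": 0,"fingers": 0.04},
  {"dx": 0,"dy": 0,"dz": 0.015,"rx": 0,"ry": 0,"rz": 0,"fingers": 0.04},
  {"dx": 0,"dy": 0,"dz": 0.02,"rx": 0,"ry": 0,"rz": 0,"fingers": 0.04},
  {"dx": 0,"dy": 0,"dz": 0.02,"rx": 0,"ry": 0,"rz": 0,"fingers": 0.03},
])

```text
time_s: 7.67
tcp_pos: [0.5878, -0.1665, 0.1984]
tool_rot: [0.524, -0.475, -0.524, -0.475]
ft_force: [0.1, -0.1, -0.8]
gripper_width: 0.0306
```

```bash
python3 st.py; python3 dk.py;python3 cov.py .099; python3 - <<'E'
from h import *
d=shot('scene'); save(d,'laid.png',(140,120,280,270),4)
E
```

```text
7.6667 [ 0.5878 -0.1665  0.1984] x [ 0.0001 -0.0001 -1.    ] yaw 1.667809640792172 [ 0.0609 -0.1372 -0.8339] 0.030578221191247718
-- deck 0.0762 plate 0.0948 n81
-+ deck 0.0761 plate 0.0941 n108
+- deck 0.0761 plate 0.0945 n156
++ deck 0.0761 plate 0.0946 n164
[ 0.5902 -0.1673  0.2029] [ 1.3388 -0.7559  3.2587] 0.03016142846346242
scene [ 0.5201 -0.1819  0.5406 -0.2112  0.5328 -0.126   0.6534 -0.2042] n [np.int32(17), np.int32(27), np.int32(25), np.int32(13)] mean [ 0.5617 -0.1808] zdepth [0.0976 0.0982 0.0946 0.0941]
```

View pics/laid.png

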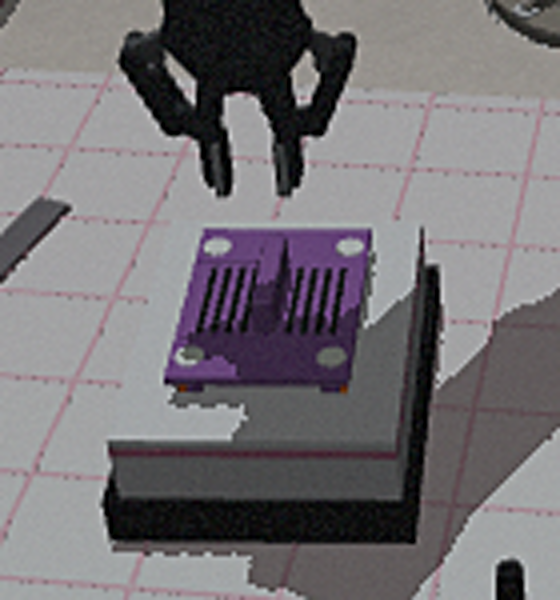

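The cover lies level, with the plate 18 mm above the deck, so all four beads rest on the clips. The deck has sunk 5 mm under the cover's weight. Next I'll shut the fingers and go above pad d at (0.6375, -0.1173).

>>> step_arm([
  {"dx": 0.015,"dy": 0.015,"dz": 0,"rx": 0,"ry": 0,"rz": 0,"fingers": 0},
  {"dx": 0.015,"dy": 0.015,"dz": 0,"rx": 0,"ry": 0,"rz": 0,"fingers": 0},
  {"dx": 0.0195,"dy": 0.0192,"dz": -0.01,"rx": 0,"ry": 0,"rz": 0,"fingers": 0},
  {"dx": 0,"dy": 0,"dz": -0.02,"rx": 0,"ry": 0,"rz": 0,"fingers": 0},
  {"dx": 0,"dy": 0,"dz": -0.02,"rx": 0,"ry": 0,"rz": 0,"fingers": 0},
  {"dx": 0,"dy": 0,"dz": -0.015,"rx": 0,"ry": 0,"rz": 0,"fingers": 0},
  {"dx": 0,"dy": 0,"dz": -0.01,"rx": 0,"ry": 0,"rz": 0,"fingers": 0},
  {"dx": 0,"dy": 0,"dz": 0,"rx": 0,"ry": 0,"rz": 0,"fingers": 0},
  {"dx": 0,"dy": 0,"dz": 0,"rx": 0,"ry": 0,"rz": 0,"fingers": 0},
  {"dx": 0,"dy": 0,"dz": 0,"rx": 0,"ry": 0,"rz": 0,"fingers": 0},
])

```text
time_s: 8.7
tcp_pos: [0.6379, -0.1175, 0.1226]
tool_rot: [0.524, -0.475, -0.523, -0.475]
ft_force: [-1.0, 1.2, 1.2]
gripper_width: 0.0003
```

>>> step_arm([
  {"dx": 0,"dy": 0,"dz": -0.0025,"rx": 0,"ry": 0,"rz": 0,"fingers": 0},
  {"dx": 0,"dy": 0,"dz": -0.0025,"rx": 0,"ry": 0,"rz": 0,"fingers": 0},
  {"dx": 0,"dy": 0,"dz": -0.0025,"rx": 0,"ry": 0,"rz": 0,"fingers": 0},
  {"dx": 0,"dy": 0,"dz": -0.0025,"rx": 0,"ry": 0,"rz": 0,"fingers": 0},
  {"dx": 0,"dy": 0,"dz": -0.002,"rx": 0,"ry": 0,"rz": 0,"fingers": 0},
  {"dx": 0,"dy": 0,"dz": -0.002,"rx": 0,"ry": 0,"rz": 0,"fingers": 0},
  {"dx": 0,"dy": 0,"dz": -0.001,"rx": 0,"ry": 0,"rz": 0,"fingers": 0},
  {"dx": 0,"dy": 0,"dz": -0.001,"rx": 0,"ry": 0,"rz": 0,"fingers": 0},
  {"dx": 0,"dy": 0,"dz": 0,"rx": 0,"ry": 0,"rz": 0,"fingers": 0},
  {"dx": 0,"dy": 0,"dz": 0,"rx": 0,"ry": 0,"rz": 0,"fingers": 0},
])

```text
time_s: 9.53
tcp_pos: [0.6377, -0.1173, 0.1059]
tool_rot: [0.524, -0.475, -0.523, -0.475]
ft_force: [0.4, -0.9, 3.1]
gripper_width: 0.0001
```

```bash
python3 st.py; python3 dk.py; python3 - <<'E'
from h import *
d=shot('scene'); save(d,'press1.png',(140,130,280,270),3.5)
E
```

```text
9.5333 [ 0.6377 -0.1173  0.1059] x [ 0.0006 -0.0002 -1.    ] yaw 1.6679491744363177 [ 0.3597 -0.8652  3.1068] 8.223794896491753e-05
-- deck 0.0696 plate 0.0891 n13
-+ deck 0.0694 plate nan n0
+- deck 0.0696 plate 0.0881 n170
++ deck 0.0696 plate 0.0864 n154
  return _methods._mean(a, axis=axis, dtype=dtype,
  ret = ret.dtype.type(ret / rcount)
```

View pics/press1.png

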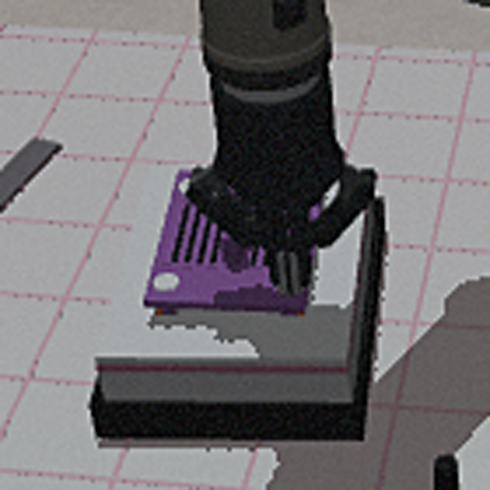

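The tip sits on pad d, and the extractor is sinking on its foam with about 3 N. Pressing on.

>>> step_arm([
  {"dx": 0,"dy": 0,"dz": -0.001,"rx": 0,"ry": 0,"rz": 0,"fingers": 0},
  {"dx": 0,"dy": 0,"dz": -0.001,"rx": 0,"ry": 0,"rz": 0,"fingers": 0},
  {"dx": 0,"dy": 0,"dz": -0.001,"rx": 0,"ry": 0,"rz": 0,"fingers": 0},
  {"dx": 0,"dy": 0,"dz": -0.001,"rx": 0,"ry": 0,"rz": 0,"fingers": 0},
  {"dx": 0,"dy": 0,"dz": -0.001,"rx": 0,"ry": 0,"rz": 0,"fingers": 0},
  {"dx": 0,"dy": 0,"dz": -0.001,"rx": 0,"ry": 0,"rz": 0,"fingers": 0},
  {"dx": 0,"dy": 0,"dz": 0,"rx": 0,"ry": 0,"rz": 0,"fingers": 0},
  {"dx": 0,"dy": 0,"dz": 0,"rx": 0,"ry": 0,"rz": 0,"fingers": 0},
  {"dx": 0,"dy": 0,"dz": 0,"rx": 0,"ry": 0,"rz": 0,"fingers": 0},
  {"dx": 0,"dy": 0,"dz": 0,"rx": 0,"ry": 0,"rz": 0,"fingers": 0},
])

```text
time_s: 10.47
tcp_pos: [0.6383, -0.1165, 0.1007]
tool_rot: [0.524, -0.474, -0.524, -0.476]
ft_force: [0.2, 0.9, 7.6]
gripper_width: 0.0
```

```bash
python3 st.py; python3 dk.py 2>/dev/null
```

```text
10.4667 [ 0.6383 -0.1165  0.1007] x [ 0.0018  0.0007 -1.    ] yaw 1.6685684990413936 [0.1684 0.882  7.6015] 1.5778699011378572e-05
-- deck 0.0685 plate 0.0891 n16
-+ deck 0.0685 plate nan n0
+- deck 0.0685 plate 0.0862 n165
++ deck 0.0686 plate 0.0820 n159
```

The foot has been reached, since the deck has stopped sinking. Pushing in small increments now.

>>> step_arm([
  {"dx": 0,"dy": 0,"dz": -0.001,"rx": 0,"ry": 0,"rz": 0,"fingers": 0},
  {"dx": 0,"dy": 0,"dz": -0.001,"rx": 0,"ry": 0,"rz": 0,"fingers": 0},
  {"dx": 0,"dy": 0,"dz": -0.001,"rx": 0,"ry": 0,"rz": 0,"fingers": 0},
  {"dx": 0,"dy": 0,"dz": 0,"rx": 0,"ry": 0,"rz": 0,"fingers": 0},
  {"dx": 0,"dy": 0,"dz": 0,"rx": 0,"ry": 0,"rz": 0,"fingers": 0},
  {"dx": 0,"dy": 0,"dz": 0,"rx": 0,"ry": 0,"rz": 0,"fingers": 0},
  {"dx": 0,"dy": 0,"dz": 0,"rx": 0,"ry": 0,"rz": 0,"fingers": 0},
  {"dx": 0,"dy": 0,"dz": 0,"rx": 0,"ry": 0,"rz": 0,"fingers": 0},
  {"dx": 0,"dy": 0,"dz": 0,"rx": 0,"ry": 0,"rz": 0,"fingers": 0},
  {"dx": 0,"dy": 0,"dz": 0,"rx": 0,"ry": 0,"rz": 0,"fingers": 0},
])

```text
time_s: 11.35
tcp_pos: [0.6384, -0.1158, 0.0974]
tool_rot: [0.524, -0.474, -0.524, -0.476]
ft_force: [1.1, 2.5, 6.5]
gripper_width: 0.0003
```

```bash
python3 st.py; python3 dk.py 2>/dev/null
```

```text
11.35 [ 0.6384 -0.1158  0.0974] x [ 0.0017  0.0015 -1.    ] yaw 1.6690119031379143 [1.1364 2.4847 6.5206] 0.0002664413656107801
-- deck 0.0689 plate 0.0899 n27
-+ deck 0.0685 plate nan n0
+- deck 0.0687 plate 0.0851 n163
++ deck 0.0689 plate 0.0799 n157
```

>>> step_arm([
  {"dx": 0,"dy": 0,"dz": -0.001,"rx": 0,"ry": 0,"rz": 0,"fingers": 0},
  {"dx": 0,"dy": 0,"dz": -0.001,"rx": 0,"ry": 0,"rz": 0,"fingers": 0},
  {"dx": 0,"dy": 0,"dz": -0.001,"rx": 0,"ry": 0,"rz": 0,"fingers": 0},
  {"dx": 0,"dy": 0,"dz": 0,"rx": 0,"ry": 0,"rz": 0,"fingers": 0},
  {"dx": 0,"dy": 0,"dz": 0,"rx": 0,"ry": 0,"rz": 0,"fingers": 0},
  {"dx": 0,"dy": 0,"dz": 0,"rx": 0,"ry": 0,"rz": 0,"fingers": 0},
  {"dx": 0,"dy": 0,"dz": 0,"rx": 0,"ry": 0,"rz": 0,"fingers": 0},
  {"dx": 0,"dy": 0,"dz": 0,"rx": 0,"ry": 0,"rz": 0,"fingers": 0},
  {"dx": 0,"dy": 0,"dz": 0,"rx": 0,"ry": 0,"rz": 0,"fingers": 0},
  {"dx": 0,"dy": 0,"dz": 0,"rx": 0,"ry": 0,"rz": 0,"fingers": 0},
])

```text
time_s: 12.23
tcp_pos: [0.6384, -0.1158, 0.0956]
tool_rot: [0.524, -0.474, -0.524, -0.476]
ft_force: [-1.7, 3.1, 14.0]
gripper_width: 0.0002
```

```bash
python3 st.py; python3 dk.py 2>/dev/null
```

```text
12.2333 [ 0.6384 -0.1158  0.0956] x [ 0.002   0.0018 -1.    ] yaw 1.668817433549273 [-1.7284  3.1403 13.9983] 0.00021988022036107126
-- deck 0.0672 plate 0.0878 n24
-+ deck 0.0674 plate nan n0
+- deck 0.0674 plate 0.0839 n167
++ deck 0.0673 plate 0.0785 n157
```

>>> step_arm([
  {"dx": 0,"dy": 0,"dz": -0.001,"rx": 0,"ry": 0,"rz": 0,"fingers": 0},
  {"dx": 0,"dy": 0,"dz": -0.001,"rx": 0,"ry": 0,"rz": 0,"fingers": 0},
  {"dx": 0,"dy": 0,"dz": 0,"rx": 0,"ry": 0,"rz": 0,"fingers": 0},
  {"dx": 0,"dy": 0,"dz": 0,"rx": 0,"ry": 0,"rz": 0,"fingers": 0},
  {"dx": 0,"dy": 0,"dz": 0,"rx": 0,"ry": 0,"rz": 0,"fingers": 0},
  {"dx": 0,"dy": 0,"dz": 0,"rx": 0,"ry": 0,"rz": 0,"fingers": 0},
  {"dx": 0,"dy": 0,"dz": 0,"rx": 0,"ry": 0,"rz": 0,"fingers": 0},
  {"dx": 0,"dy": 0,"dz": 0,"rx": 0,"ry": 0,"rz": 0,"fingers": 0},
  {"dx": 0,"dy": 0,"dz": 0,"rx": 0,"ry": 0,"rz": 0,"fingers": 0},
  {"dx": 0,"dy": 0,"dz": 0,"rx": 0,"ry": 0,"rz": 0,"fingers": 0},
])

```text
time_s: 13.12
tcp_pos: [0.6385, -0.1158, 0.0943]
tool_rot: [0.524, -0.474, -0.524, -0.476]
ft_force: [-4.6, 3.9, 20.5]
gripper_width: 0.0001
```

```bash
python3 st.py; python3 dk.py 2>/dev/null
```

```text
13.1167 [ 0.6385 -0.1158  0.0943] x [ 0.0022  0.002  -1.    ] yaw 1.6688124650897296 [-4.5824  3.8867 20.462 ] 6.663227355726291e-05
-- deck 0.0662 plate 0.0863 n24
-+ deck 0.0666 plate nan n0
+- deck 0.0661 plate 0.0824 n157
++ deck 0.0660 plate 0.0773 n158
```

```bash
cat > prof.py <<'E'
from h import *
c=shot('scene'); v,u=np.mgrid[0:420,0:560]; P=depthpts(c,np.c_[u.ravel(),v.ravel()]); H=hsv(c).reshape(-1,3)
q=np.array([np.cos(.098),np.sin(.098)]); L=(P[:,:2]-[.587,-.1655]); X=L@q; Y=L@np.array([-q[1],q[0]])
near=(abs(X)<.105)&(abs(Y)<.08)&(H[:,1]<40)&(abs(P[:,2]-.073)<.015)&((abs(X)>.085)|(abs(Y)>.065))
d=np.median(P[near,2]); print('deck %.4f'%d)
pu=(H[:,0]>125)&(H[:,0]<160)&(H[:,1]>80)&(P[:,2]<.115)
for lo,hi in((.045,.073),(-.073,-.045)):
    print('X',lo,[(round(y*1e3),round((np.median(P[s,2])-d)*1e3,1),int(s.sum())) for y in np.arange(-.05,.051,.01) for s in [pu&(X>lo)&(X<hi)&(abs(Y-y)<.005)] if s.sum()>3])
save(c,'pr.png',(140,130,280,270),4)
E
python3 prof.py
```

```text
deck 0.0663
X 0.045 [(-50, np.float64(19.9), 18), (-40, np.float64(17.4), 15), (-30, np.float64(17.5), 27), (-20, np.float64(16.2), 35), (-10, np.float64(14.6), 34), (0, np.float64(13.5), 34), (10, np.float64(11.7), 34), (20, np.float64(10.7), 35), (30, np.float64(9.7), 26), (40, np.float64(8.1), 10), (50, np.float64(5.7), 17)]
X -0.073 [(-50, np.float64(20.8), 14), (-40, np.float64(20.4), 6), (-30, np.float64(20.7), 5)]
```

View pics/pr.png

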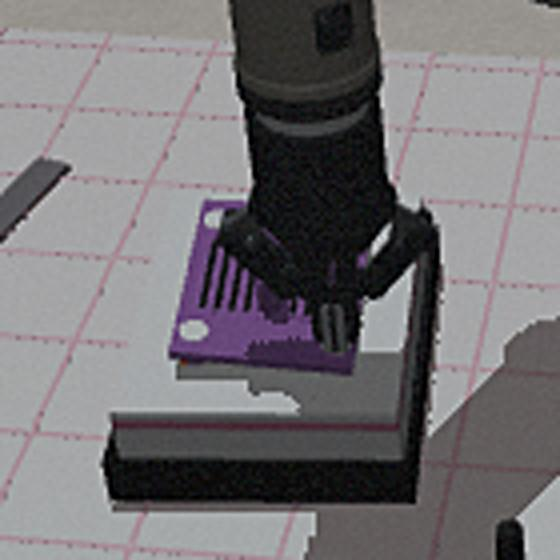

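The plate edge at corner d is 5.7 mm above the deck (6 mm is home), and the force dipped on the way down, so d has clicked. Moving on to pad c.

>>> step_arm([
  {"dx": 0,"dy": 0,"dz": 0.015,"rx": 0,"ry": 0,"rz": 0,"fingers": 0},
  {"dx": 0,"dy": 0,"dz": 0.015,"rx": 0,"ry": 0,"rz": 0,"fingers": 0},
  {"dx": 0,"dy": 0,"dz": 0.015,"rx": 0,"ry": 0,"rz": 0,"fingers": 0},
  {"dx": 0.0026,"dy": -0.0287,"dz": 0,"rx": 0,"ry": 0,"rz": 0,"fingers": 0},
  {"dx": 0.0027,"dy": -0.0287,"dz": 0,"rx": 0,"ry": 0,"rz": 0,"fingers": 0},
  {"dx": 0.0027,"dy": -0.0287,"dz": 0,"rx": 0,"ry": 0,"rz": 0,"fingers": 0},
  {"dx": 0,"dy": 0,"dz": -0.01,"rx": 0,"ry": 0,"rz": 0,"fingers": 0},
  {"dx": 0,"dy": 0,"dz": -0.006,"rx": 0,"ry": 0,"rz": 0,"fingers": 0},
  {"dx": 0,"dy": 0,"dz": -0.002,"rx": 0,"ry": 0,"rz": 0,"fingers": 0},
  {"dx": 0,"dy": 0,"dz": 0,"rx": 0,"ry": 0,"rz": 0,"fingers": 0},
])

```text
time_s: 14.05
tcp_pos: [0.6447, -0.2012, 0.1173]
tool_rot: [-0.523, 0.475, 0.525, 0.475]
ft_force: [0.4, 0.8, 0.7]
gripper_width: 0.0004
```

```bash
python3 st.py; python3 prof.py
```

```text
14.05 [ 0.6447 -0.2012  0.1173] x [-0.0027  0.0019 -1.    ] yaw 1.6697648681262212 [0.4357 0.7849 0.7076] 0.00036120783522555696
deck 0.0757
X 0.045 [(-50, np.float64(20.1), 12), (-40, np.float64(18.5), 10), (-30, np.float64(18.1), 27), (-20, np.float64(16.7), 34), (-10, np.float64(14.8), 32), (0, np.float64(13.3), 35), (10, np.float64(12.0), 35), (20, np.float64(11.3), 35), (30, np.float64(8.4), 35), (40, np.float64(8.6), 14), (50, np.float64(7.0), 18)]
X -0.073 [(-30, np.float64(19.0), 9), (0, np.float64(17.7), 10), (10, np.float64(17.7), 27), (20, np.float64(16.9), 26), (30, np.float64(16.1), 25), (40, np.float64(17.0), 9), (50, np.float64(15.0), 13)]
```

Corner d stays down without the load. Pressing c.

>>> step_arm([
  {"dx": 0.0008,"dy": -0.001,"dz": -0.0025,"rx": 0,"ry": 0,"rz": 0,"fingers": 0},
  {"dx": 0,"dy": 0,"dz": -0.0025,"rx": 0,"ry": 0,"rz": 0,"fingers": 0},
  {"dx": 0,"dy": 0,"dz": -0.0025,"rx": 0,"ry": 0,"rz": 0,"fingers": 0},
  {"dx": 0,"dy": 0,"dz": -0.0025,"rx": 0,"ry": 0,"rz": 0,"fingers": 0},
  {"dx": 0,"dy": 0,"dz": -0.002,"rx": 0,"ry": 0,"rz": 0,"fingers": 0},
  {"dx": 0,"dy": 0,"dz": -0.002,"rx": 0,"ry": 0,"rz": 0,"fingers": 0},
  {"dx": 0,"dy": 0,"dz": -0.001,"rx": 0,"ry": 0,"rz": 0,"fingers": 0},
  {"dx": 0,"dy": 0,"dz": -0.001,"rx": 0,"ry": 0,"rz": 0,"fingers": 0},
  {"dx": 0,"dy": 0,"dz": 0,"rx": 0,"ry": 0,"rz": 0,"fingers": 0},
  {"dx": 0,"dy": 0,"dz": 0,"rx": 0,"ry": 0,"rz": 0,"fingers": 0},
])

```text
time_s: 14.93
tcp_pos: [0.6471, -0.2037, 0.1045]
tool_rot: [0.524, -0.474, -0.523, -0.476]
ft_force: [-2.3, 2.2, 10.3]
gripper_width: -0.0001
```

```bash
python3 st.py; python3 prof.py
```

```text
14.9333 [ 0.6471 -0.2037  0.1045] x [ 0.002   0.0006 -1.    ] yaw 1.6686269857603102 [-2.3113  2.1927 10.2873] -7.611389995536932e-05
deck 0.0678
X 0.045 [(-50, np.float64(16.6), 10), (-40, np.float64(14.5), 12), (-30, np.float64(14.3), 31), (-20, np.float64(13.4), 36), (-10, np.float64(13.1), 31), (0, np.float64(11.8), 32), (10, np.float64(11.0), 34), (20, np.float64(9.4), 32), (30, np.float64(8.7), 35), (40, np.float64(7.9), 15), (50, np.float64(6.3), 16)]
X -0.073 [(-30, np.float64(19.3), 5), (0, np.float64(18.2), 13), (10, np.float64(17.6), 27), (20, np.float64(17.3), 24), (30, np.float64(17.0), 25), (40, np.float64(17.9), 8), (50, np.float64(15.7), 16)]
```

>>> step_arm([
  {"dx": 0,"dy": 0,"dz": -0.001,"rx": 0,"ry": 0,"rz": 0,"fingers": 0},
  {"dx": 0,"dy": 0,"dz": -0.001,"rx": 0,"ry": 0,"rz": 0,"fingers": 0},
  {"dx": 0,"dy": 0,"dz": -0.001,"rx": 0,"ry": 0,"rz": 0,"fingers": 0},
  {"dx": 0,"dy": 0,"dz": 0,"rx": 0,"ry": 0,"rz": 0,"fingers": 0},
  {"dx": 0,"dy": 0,"dz": 0,"rx": 0,"ry": 0,"rz": 0,"fingers": 0},
  {"dx": 0,"dy": 0,"dz": 0,"rx": 0,"ry": 0,"rz": 0,"fingers": 0},
  {"dx": 0,"dy": 0,"dz": 0,"rx": 0,"ry": 0,"rz": 0,"fingers": 0},
  {"dx": 0,"dy": 0,"dz": 0,"rx": 0,"ry": 0,"rz": 0,"fingers": 0},
  {"dx": 0,"dy": 0,"dz": 0,"rx": 0,"ry": 0,"rz": 0,"fingers": 0},
  {"dx": 0,"dy": 0,"dz": 0,"rx": 0,"ry": 0,"rz": 0,"fingers": 0},
])

```text
time_s: 15.82
tcp_pos: [0.6464, -0.2043, 0.0999]
tool_rot: [0.524, -0.475, -0.524, -0.475]
ft_force: [1.2, -0.3, 1.9]
gripper_width: -0.0
```

```bash
python3 st.py; python3 prof.py
```

```text
15.8167 [ 0.6464 -0.2043  0.0999] x [ 0.0004 -0.0001 -1.    ] yaw 1.6679911338294025 [ 1.2043 -0.2975  1.933 ] -2.7929269559776332e-05
deck 0.0710
X 0.045 [(-50, np.float64(6.9), 13), (-40, np.float64(5.4), 9), (-30, np.float64(7.5), 33), (-20, np.float64(7.5), 36), (-10, np.float64(7.6), 33), (0, np.float64(7.7), 39), (10, np.float64(7.8), 37), (20, np.float64(7.0), 33), (30, np.float64(7.1), 34), (40, np.float64(7.2), 14), (50, np.float64(7.0), 24)]
X -0.073 [(-20, np.float64(20.2), 4), (-10, np.float64(19.1), 4), (0, np.float64(18.6), 14), (10, np.float64(18.4), 28), (20, np.float64(17.6), 25), (30, np.float64(16.9), 26), (40, np.float64(15.7), 9), (50, np.float64(15.8), 13)]
```

c has clicked: the force fell to 2 N and the front edge sits evenly at about 7 mm. Next is pad a at (0.5365, -0.2137).

>>> step_arm([
  {"dx": 0,"dy": 0,"dz": 0.012,"rx": 0,"ry": 0,"rz": 0,"fingers": 0},
  {"dx": 0,"dy": 0,"dz": 0.012,"rx": 0,"ry": 0,"rz": 0,"fingers": 0},
  {"dx": 0,"dy": 0,"dz": 0.012,"rx": 0,"ry": 0,"rz": 0,"fingers": 0},
  {"dx": -0.0275,"dy": -0.0024,"dz": 0,"rx": 0,"ry": 0,"rz": 0,"fingers": 0},
  {"dx": -0.0275,"dy": -0.0024,"dz": 0,"rx": 0,"ry": 0,"rz": 0,"fingers": 0},
  {"dx": -0.0275,"dy": -0.0023,"dz": 0,"rx": 0,"ry": 0,"rz": 0,"fingers": 0},
  {"dx": -0.0275,"dy": -0.0023,"dz": 0,"rx": 0,"ry": 0,"rz": 0,"fingers": 0},
  {"dx": 0,"dy": 0,"dz": -0.01,"rx": 0,"ry": 0,"rz": 0,"fingers": 0},
  {"dx": 0,"dy": 0,"dz": -0.008,"rx": 0,"ry": 0,"rz": 0,"fingers": 0},
  {"dx": 0,"dy": 0,"dz": 0,"rx": 0,"ry": 0,"rz": 0,"fingers": 0},
])

```text
time_s: 16.7
tcp_pos: [0.5363, -0.2133, 0.1173]
tool_rot: [-0.523, 0.475, 0.524, 0.475]
ft_force: [0.3, 0.6, -0.6]
gripper_width: -0.0001
```

>>> step_arm([
  {"dx": 0,"dy": 0,"dz": -0.0025,"rx": 0,"ry": 0,"rz": 0,"fingers": 0},
  {"dx": 0,"dy": 0,"dz": -0.0025,"rx": 0,"ry": 0,"rz": 0,"fingers": 0},
  {"dx": 0,"dy": 0,"dz": -0.0025,"rx": 0,"ry": 0,"rz": 0,"fingers": 0},
  {"dx": 0,"dy": 0,"dz": -0.0025,"rx": 0,"ry": 0,"rz": 0,"fingers": 0},
  {"dx": 0,"dy": 0,"dz": -0.002,"rx": 0,"ry": 0,"rz": 0,"fingers": 0},
  {"dx": 0,"dy": 0,"dz": -0.001,"rx": 0,"ry": 0,"rz": 0,"fingers": 0},
  {"dx": 0,"dy": 0,"dz": -0.001,"rx": 0,"ry": 0,"rz": 0,"fingers": 0},
  {"dx": 0,"dy": 0,"dz": 0,"rx": 0,"ry": 0,"rz": 0,"fingers": 0},
  {"dx": 0,"dy": 0,"dz": 0,"rx": 0,"ry": 0,"rz": 0,"fingers": 0},
  {"dx": 0,"dy": 0,"dz": 0,"rx": 0,"ry": 0,"rz": 0,"fingers": 0},
])

```text
time_s: 17.53
tcp_pos: [0.5371, -0.2132, 0.1043]
tool_rot: [0.524, -0.475, -0.524, -0.475]
ft_force: [-2.2, 3.0, 7.3]
gripper_width: -0.0004
```

```bash
python3 st.py; python3 prof.py
```

```text
17.5333 [ 0.5371 -0.2132  0.1043] x [ 0.0009  0.0005 -1.    ] yaw 1.6686360174742898 [-2.176   2.9858  7.3314] -0.00040649092912659355
deck 0.0687
X 0.045 [(-50, np.float64(7.1), 18), (-40, np.float64(7.7), 10), (-30, np.float64(7.3), 33), (-20, np.float64(7.4), 35), (-10, np.float64(7.8), 31), (0, np.float64(7.5), 34), (10, np.float64(7.1), 36), (20, np.float64(7.9), 34), (30, np.float64(6.9), 32), (40, np.float64(6.7), 14), (50, np.float64(7.4), 19)]
X -0.073 [(-50, np.float64(13.8), 8), (-30, np.float64(15.3), 19), (-20, np.float64(16.5), 23), (-10, np.float64(17.4), 16), (0, np.float64(17.0), 17), (10, np.float64(18.0), 25), (20, np.float64(18.5), 26), (30, np.float64(19.1), 23), (40, np.float64(20.6), 9), (50, np.float64(20.7), 11)]
```

>>> step_arm([
  {"dx": 0,"dy": 0,"dz": -0.001,"rx": 0,"ry": 0,"rz": 0,"fingers": 0},
  {"dx": 0,"dy": 0,"dz": -0.001,"rx": 0,"ry": 0,"rz": 0,"fingers": 0},
  {"dx": 0,"dy": 0,"dz": -0.001,"rx": 0,"ry": 0,"rz": 0,"fingers": 0},
  {"dx": 0,"dy": 0,"dz": -0.001,"rx": 0,"ry": 0,"rz": 0,"fingers": 0},
  {"dx": 0,"dy": 0,"dz": 0,"rx": 0,"ry": 0,"rz": 0,"fingers": 0},
  {"dx": 0,"dy": 0,"dz": 0,"rx": 0,"ry": 0,"rz": 0,"fingers": 0},
  {"dx": 0,"dy": 0,"dz": 0,"rx": 0,"ry": 0,"rz": 0,"fingers": 0},
  {"dx": 0,"dy": 0,"dz": 0,"rx": 0,"ry": 0,"rz": 0,"fingers": 0},
  {"dx": 0,"dy": 0,"dz": 0,"rx": 0,"ry": 0,"rz": 0,"fingers": 0},
  {"dx": 0,"dy": 0,"dz": 0,"rx": 0,"ry": 0,"rz": 0,"fingers": 0},
])

```text
time_s: 18.42
tcp_pos: [0.5369, -0.2141, 0.1002]
tool_rot: [0.524, -0.475, -0.523, -0.475]
ft_force: [0.5, -1.6, 5.2]
gripper_width: -0.0004
```

```bash
python3 st.py; python3 prof.py
```

```text
18.4167 [ 0.5369 -0.2141  0.1002] x [ 0.0014 -0.0007 -1.    ] yaw 1.6680028380297234 [ 0.5381 -1.6223  5.1985] -0.00038114692150737004
deck 0.0691
X 0.045 [(-50, np.float64(6.7), 17), (-40, np.float64(7.8), 11), (-30, np.float64(6.9), 34), (-20, np.float64(7.0), 34), (-10, np.float64(6.7), 33), (0, np.float64(6.6), 32), (10, np.float64(6.8), 34), (20, np.float64(7.1), 35), (30, np.float64(7.1), 34), (40, np.float64(7.1), 13), (50, np.float64(6.1), 22)]
X -0.073 [(-30, np.float64(11.2), 21), (-20, np.float64(12.4), 24), (-10, np.float64(14.3), 12), (0, np.float64(15.3), 15), (10, np.float64(16.3), 24), (20, np.float64(17.0), 28), (30, np.float64(18.0), 21), (40, np.float64(19.5), 9), (50, np.float64(20.4), 12)]
```

The force has dropped, but the corner seems about 1.5 mm higher than d was at this point. Pressing a little more.

>>> step_arm([
  {"dx": 0,"dy": 0,"dz": -0.001,"rx": 0,"ry": 0,"rz": 0,"fingers": 0},
  {"dx": 0,"dy": 0,"dz": -0.001,"rx": 0,"ry": 0,"rz": 0,"fingers": 0},
  {"dx": 0,"dy": 0,"dz": -0.001,"rx": 0,"ry": 0,"rz": 0,"fingers": 0},
  {"dx": 0,"dy": 0,"dz": -0.001,"rx": 0,"ry": 0,"rz": 0,"fingers": 0},
  {"dx": 0,"dy": 0,"dz": 0,"rx": 0,"ry": 0,"rz": 0,"fingers": 0},
  {"dx": 0,"dy": 0,"dz": 0,"rx": 0,"ry": 0,"rz": 0,"fingers": 0},
  {"dx": 0,"dy": 0,"dz": 0,"rx": 0,"ry": 0,"rz": 0,"fingers": 0},
  {"dx": 0,"dy": 0,"dz": 0,"rx": 0,"ry": 0,"rz": 0,"fingers": 0},
  {"dx": 0,"dy": 0,"dz": 0,"rx": 0,"ry": 0,"rz": 0,"fingers": 0},
  {"dx": 0,"dy": 0,"dz": 0,"rx": 0,"ry": 0,"rz": 0,"fingers": 0},
])

```text
time_s: 19.3
tcp_pos: [0.5369, -0.2145, 0.0969]
tool_rot: [0.524, -0.475, -0.523, -0.475]
ft_force: [-2.0, -0.8, 12.1]
gripper_width: 0.0001
```

```bash
python3 st.py; python3 prof.py
```

```text
19.3 [ 0.5369 -0.2145  0.0969] x [ 0.0017 -0.0009 -1.    ] yaw 1.6676278533094941 [-2.0103 -0.8295 12.1049] 7.141408183811799e-05
deck 0.0678
X 0.045 [(-50, np.float64(6.3), 15), (-40, np.float64(6.7), 12), (-30, np.float64(7.0), 34), (-20, np.float64(7.3), 34), (-10, np.float64(7.1), 33), (0, np.float64(7.0), 31), (10, np.float64(7.0), 32), (20, np.float64(6.8), 38), (30, np.float64(6.5), 30), (40, np.float64(8.0), 14), (50, np.float64(6.8), 20)]
X -0.073 [(-30, np.float64(10.3), 24), (-20, np.float64(10.9), 29), (-10, np.float64(13.1), 7), (0, np.float64(14.1), 15), (10, np.float64(14.9), 24), (20, np.float64(15.9), 24), (30, np.float64(17.9), 21), (40, np.float64(19.2), 7), (50, np.float64(20.6), 14)]
```

>>> step_arm([
  {"dx": 0,"dy": 0,"dz": -0.001,"rx": 0,"ry": 0,"rz": 0,"fingers": 0},
  {"dx": 0,"dy": 0,"dz": -0.001,"rx": 0,"ry": 0,"rz": 0,"fingers": 0},
  {"dx": 0,"dy": 0,"dz": 0,"rx": 0,"ry": 0,"rz": 0,"fingers": 0},
  {"dx": 0,"dy": 0,"dz": 0,"rx": 0,"ry": 0,"rz": 0,"fingers": 0},
  {"dx": 0,"dy": 0,"dz": 0,"rx": 0,"ry": 0,"rz": 0,"fingers": 0},
  {"dx": 0,"dy": 0,"dz": 0,"rx": 0,"ry": 0,"rz": 0,"fingers": 0},
  {"dx": 0,"dy": 0,"dz": 0,"rx": 0,"ry": 0,"rz": 0,"fingers": 0},
  {"dx": 0,"dy": 0,"dz": 0,"rx": 0,"ry": 0,"rz": 0,"fingers": 0},
  {"dx": 0,"dy": 0,"dz": 0,"rx": 0,"ry": 0,"rz": 0,"fingers": 0},
  {"dx": 0,"dy": 0,"dz": 0,"rx": 0,"ry": 0,"rz": 0,"fingers": 0},
])

```text
time_s: 20.18
tcp_pos: [0.537, -0.2145, 0.0955]
tool_rot: [0.524, -0.475, -0.523, -0.476]
ft_force: [-4.4, 0.2, 17.0]
gripper_width: -0.0001
```

>>> step_arm([
  {"dx": 0,"dy": 0,"dz": 0.012,"rx": 0,"ry": 0,"rz": 0,"fingers": 0},
  {"dx": 0,"dy": 0,"dz": 0.015,"rx": 0,"ry": 0,"rz": 0,"fingers": 0},
  {"dx": 0,"dy": 0,"dz": 0.015,"rx": 0,"ry": 0,"rz": 0,"fingers": 0},
  {"dx": 0,"dy": 0,"dz": 0.015,"rx": 0,"ry": 0,"rz": 0,"fingers": 0},
  {"dx": -0.0029,"dy": 0.0287,"dz": 0,"rx": 0,"ry": 0,"rz": 0,"fingers": 0},
  {"dx": -0.0029,"dy": 0.0287,"dz": 0,"rx": 0,"ry": 0,"rz": 0,"fingers": 0},
  {"dx": -0.0029,"dy": 0.0287,"dz": 0,"rx": 0,"ry": 0,"rz": 0,"fingers": 0},
  {"dx": 0,"dy": 0,"dz": -0.015,"rx": 0,"ry": 0,"rz": 0,"fingers": 0},
  {"dx": 0,"dy": 0,"dz": -0.013,"rx": 0,"ry": 0,"rz": 0,"fingers": 0},
  {"dx": 0,"dy": 0,"dz": 0,"rx": 0,"ry": 0,"rz": 0,"fingers": 0},
])

```text
time_s: 21.02
tcp_pos: [0.5258, -0.1262, 0.1207]
tool_rot: [-0.523, 0.475, 0.525, 0.474]
ft_force: [-0.6, 0.3, -0.8]
gripper_width: 0.0001
```

```bash
python3 st.py; python3 prof.py
```

```text
21.0167 [ 0.5258 -0.1262  0.1207] x [-0.0044  0.0007 -1.    ] yaw 1.6699331923619656 [-0.5993  0.3147 -0.7525] 6.450640405712578e-05
deck 0.0756
X 0.045 [(-50, np.float64(7.1), 17), (-40, np.float64(7.5), 14), (-30, np.float64(6.8), 30), (-20, np.float64(6.9), 35), (-10, np.float64(7.1), 36), (0, np.float64(7.4), 34), (10, np.float64(6.6), 34), (20, np.float64(7.1), 36), (30, np.float64(7.2), 34), (40, np.float64(7.2), 16), (50, np.float64(6.9), 22)]
X -0.073 [(-50, np.float64(7.5), 13), (-40, np.float64(8.3), 8), (-30, np.float64(9.9), 23), (-20, np.float64(11.4), 24), (-10, np.float64(13.7), 8), (0, np.float64(13.7), 18), (10, np.float64(15.1), 26), (20, np.float64(16.5), 27), (30, np.float64(17.5), 23), (50, np.float64(19.1), 8)]
```

Corner a holds at 7.5 mm, so it has clicked. Last is corner b.

>>> step_arm([
  {"dx": 0,"dy": 0,"dz": -0.004,"rx": 0,"ry": 0,"rz": 0,"fingers": 0},
  {"dx": 0,"dy": 0,"dz": -0.0025,"rx": 0,"ry": 0,"rz": 0,"fingers": 0},
  {"dx": 0,"dy": 0,"dz": -0.0025,"rx": 0,"ry": 0,"rz": 0,"fingers": 0},
  {"dx": 0,"dy": 0,"dz": -0.0025,"rx": 0,"ry": 0,"rz": 0,"fingers": 0},
  {"dx": 0,"dy": 0,"dz": -0.0025,"rx": 0,"ry": 0,"rz": 0,"fingers": 0},
  {"dx": 0,"dy": 0,"dz": -0.001,"rx": 0,"ry": 0,"rz": 0,"fingers": 0},
  {"dx": 0,"dy": 0,"dz": -0.001,"rx": 0,"ry": 0,"rz": 0,"fingers": 0},
  {"dx": 0,"dy": 0,"dz": -0.001,"rx": 0,"ry": 0,"rz": 0,"fingers": 0},
  {"dx": 0,"dy": 0,"dz": 0,"rx": 0,"ry": 0,"rz": 0,"fingers": 0},
  {"dx": 0,"dy": 0,"dz": 0,"rx": 0,"ry": 0,"rz": 0,"fingers": 0},
])

```text
time_s: 21.9
tcp_pos: [0.5279, -0.1279, 0.107]
tool_rot: [0.524, -0.475, -0.523, -0.476]
ft_force: [-3.1, 0.0, 13.6]
gripper_width: -0.0
```

```bash
python3 st.py; python3 prof.py
```

```text
21.9 [ 0.5279 -0.1279  0.107 ] x [ 0.001   0.0004 -1.    ] yaw 1.667377213243717 [-3.1104  0.0167 13.562 ] -1.2420144154643171e-05
deck 0.0676
X 0.045 [(-50, np.float64(6.5), 19), (-40, np.float64(7.1), 12), (-30, np.float64(6.4), 31), (-20, np.float64(7.1), 33), (-10, np.float64(6.6), 32), (0, np.float64(6.6), 36), (10, np.float64(6.6), 35), (20, np.float64(6.7), 30), (30, np.float64(7.6), 36), (40, np.float64(7.1), 16), (50, np.float64(6.4), 20)]
X -0.073 [(-50, np.float64(6.4), 13), (-40, np.float64(8.4), 12), (-30, np.float64(10.1), 26), (-20, np.float64(10.4), 23), (-10, np.float64(13.1), 10), (0, np.float64(13.1), 15), (10, np.float64(14.0), 24), (20, np.float64(15.6), 26), (30, np.float64(16.5), 16), (50, np.float64(19.3), 5)]
```

>>> step_arm([
  {"dx": 0,"dy": 0,"dz": -0.001,"rx": 0,"ry": 0,"rz": 0,"fingers": 0},
  {"dx": 0,"dy": 0,"dz": -0.001,"rx": 0,"ry": 0,"rz": 0,"fingers": 0},
  {"dx": 0,"dy": 0,"dz": 0,"rx": 0,"ry": 0,"rz": 0,"fingers": 0},
  {"dx": 0,"dy": 0,"dz": 0,"rx": 0,"ry": 0,"rz": 0,"fingers": 0},
  {"dx": 0,"dy": 0,"dz": 0,"rx": 0,"ry": 0,"rz": 0,"fingers": 0},
  {"dx": 0,"dy": 0,"dz": 0,"rx": 0,"ry": 0,"rz": 0,"fingers": 0},
  {"dx": 0,"dy": 0,"dz": 0,"rx": 0,"ry": 0,"rz": 0,"fingers": 0},
  {"dx": 0,"dy": 0,"dz": 0,"rx": 0,"ry": 0,"rz": 0,"fingers": 0},
  {"dx": 0,"dy": 0,"dz": 0,"rx": 0,"ry": 0,"rz": 0,"fingers": 0},
  {"dx": 0,"dy": 0,"dz": 0,"rx": 0,"ry": 0,"rz": 0,"fingers": 0},
])

```text
time_s: 22.78
tcp_pos: [0.5274, -0.1276, 0.1038]
tool_rot: [-0.524, 0.475, 0.524, 0.475]
ft_force: [-2.0, 2.0, 3.6]
gripper_width: -0.0002
```

```bash
python3 st.py; python3 prof.py
```

```text
22.7833 [ 0.5274 -0.1276  0.1038] x [-0.0002  0.0002 -1.    ] yaw 1.6679221057050277 [-1.9818  2.0007  3.5584] -0.00020819303344381756
deck 0.0693
X 0.045 [(-50, np.float64(6.3), 17), (-40, np.float64(5.6), 13), (-30, np.float64(5.9), 31), (-20, np.float64(7.1), 34), (-10, np.float64(6.5), 33), (0, np.float64(6.0), 34), (10, np.float64(6.4), 31), (20, np.float64(7.1), 33), (30, np.float64(6.3), 31), (40, np.float64(6.0), 13), (50, np.float64(6.6), 17)]
X -0.073 [(-50, np.float64(6.4), 13), (-40, np.float64(7.7), 11), (-30, np.float64(7.8), 24), (-20, np.float64(9.1), 22), (-10, np.float64(10.3), 5), (0, np.float64(10.5), 15), (10, np.float64(10.4), 24), (20, np.float64(11.9), 23), (30, np.float64(13.2), 18), (50, np.float64(13.4), 7)]
```

It snapped past the peak but isn't fully home yet. Following it down.

>>> step_arm([
  {"dx": 0,"dy": 0,"dz": -0.001,"rx": 0,"ry": 0,"rz": 0,"fingers": 0},
  {"dx": 0,"dy": 0,"dz": -0.001,"rx": 0,"ry": 0,"rz": 0,"fingers": 0},
  {"dx": 0,"dy": 0,"dz": -0.001,"rx": 0,"ry": 0,"rz": 0,"fingers": 0},
  {"dx": 0,"dy": 0,"dz": -0.001,"rx": 0,"ry": 0,"rz": 0,"fingers": 0},
  {"dx": 0,"dy": 0,"dz": -0.001,"rx": 0,"ry": 0,"rz": 0,"fingers": 0},
  {"dx": 0,"dy": 0,"dz": 0,"rx": 0,"ry": 0,"rz": 0,"fingers": 0},
  {"dx": 0,"dy": 0,"dz": 0,"rx": 0,"ry": 0,"rz": 0,"fingers": 0},
  {"dx": 0,"dy": 0,"dz": 0,"rx": 0,"ry": 0,"rz": 0,"fingers": 0},
  {"dx": 0,"dy": 0,"dz": 0,"rx": 0,"ry": 0,"rz": 0,"fingers": 0},
  {"dx": 0,"dy": 0,"dz": 0,"rx": 0,"ry": 0,"rz": 0,"fingers": 0},
])

```text
time_s: 23.67
tcp_pos: [0.5276, -0.1278, 0.0989]
tool_rot: [0.524, -0.475, -0.523, -0.475]
ft_force: [-0.2, -1.1, 2.0]
gripper_width: -0.0002
```

```bash
python3 st.py; python3 prof.py
```

```text
23.6667 [ 0.5276 -0.1278  0.0989] x [ 0.0004 -0.0002 -1.    ] yaw 1.667790660393708 [-0.2199 -1.0586  1.9848] -0.00017828905528801151
deck 0.0725
X 0.045 [(-50, np.float64(5.9), 14), (-40, np.float64(6.4), 14), (-30, np.float64(5.7), 27), (-20, np.float64(6.4), 32), (-10, np.float64(6.0), 32), (0, np.float64(6.5), 33), (10, np.float64(6.2), 32), (20, np.float64(6.4), 30), (30, np.float64(6.1), 28), (40, np.float64(6.3), 14), (50, np.float64(7.3), 18)]
X -0.073 [(-50, np.float64(5.7), 15), (-40, np.float64(6.1), 6), (-30, np.float64(5.2), 23), (-20, np.float64(6.3), 23), (-10, np.float64(6.6), 7), (0, np.float64(5.4), 11), (10, np.float64(6.3), 22), (20, np.float64(6.3), 24), (30, np.float64(6.3), 18), (50, np.float64(5.8), 5)]
```

The plate is now at about 6 mm all round. Retracting clear, then a last look.

>>> step_arm([
  {"dx": 0,"dy": 0,"dz": 0.01,"rx": 0,"ry": 0,"rz": 0,"fingers": 0},
  {"dx": 0,"dy": 0,"dz": 0.02,"rx": 0,"ry": 0,"rz": 0,"fingers": 0},
  {"dx": 0,"dy": 0,"dz": 0.03,"rx": 0,"ry": 0,"rz": 0,"fingers": 0},
  {"dx": -0.005,"dy": 0.02,"dz": 0.03,"rx": 0,"ry": 0,"rz": 0,"fingers": 0},
  {"dx": -0.005,"dy": 0.03,"dz": 0.03,"rx": 0,"ry": 0,"rz": 0,"fingers": 0},
  {"dx": 0,"dy": 0.03,"dz": 0.01,"rx": 0,"ry": 0,"rz": 0,"fingers": 0},
  {"dx": 0,"dy": 0.03,"dz": 0,"rx": 0,"ry": 0,"rz": 0,"fingers": 0},
  {"dx": 0,"dy": 0.02,"dz": 0,"rx": 0,"ry": 0,"rz": 0,"fingers": 0},
  {"dx": 0,"dy": 0,"dz": 0,"rx": 0,"ry": 0,"rz": 0,"fingers": 0},
  {"dx": 0,"dy": 0,"dz": 0,"rx": 0,"ry": 0,"rz": 0,"fingers": 0},
])

```text
time_s: 24.55
tcp_pos: [0.5174, 0.003, 0.2286]
tool_rot: [-0.524, 0.474, 0.524, 0.474]
ft_force: [0.8, -1.4, 0.2]
gripper_width: -0.0002
```

```bash
python3 st.py; python3 prof.py
```

```text
24.55 [0.5174 0.003  0.2286] x [ 0.0001  0.0003 -1.    ] yaw 1.6710589439976038 [ 0.77   -1.4039  0.1507] -0.0001850202471352535
deck 0.0758
X 0.045 [(-50, np.float64(6.0), 18), (-40, np.float64(5.8), 14), (-30, np.float64(6.0), 30), (-20, np.float64(5.9), 31), (-10, np.float64(6.1), 36), (0, np.float64(5.6), 30), (10, np.float64(6.4), 32), (20, np.float64(5.6), 34), (30, np.float64(6.4), 31), (40, np.float64(5.6), 12), (50, np.float64(5.7), 21)]
X -0.073 [(-50, np.float64(6.0), 13), (-40, np.float64(6.0), 8), (-30, np.float64(5.7), 22), (-20, np.float64(5.6), 24), (-10, np.float64(5.8), 5), (0, np.float64(5.6), 9), (10, np.float64(5.6), 26), (20, np.float64(6.3), 22), (30, np.float64(5.5), 21), (40, np.float64(5.6), 10), (50, np.float64(6.1), 15)]
```

View pics/pr.png

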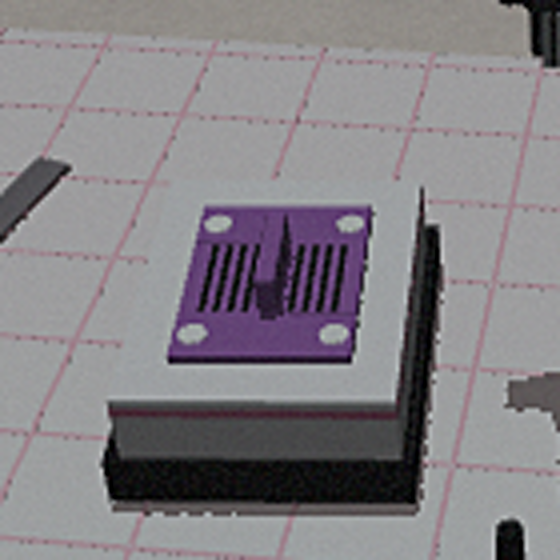

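The cover lies flat, 5.5–6.4 mm above the deck all round. All four pads are visible, at crop pixels (217,223), (350,223), (190,333) and (333,333), and the arm is clear. Handing in.

```bash
python3 -c "
from rig import workorder; print(workorder.job_done())"
```

```text
the job is handed in; nothing more can be done
None
```

The smaller purple cover is back on the dust extractor with all four clips home, and I've handed the job in at about 25 s of the 69 s allowed. I gripped it by its bar, laid it level on the four clips, then pressed the corners one at a time in the order d, c, a, b with shut fingers.

- **Flatness:** with the arm clear, the plate's top measured 5.5–6.4 mm above the deck at every point I could measure along both ends. Fully home is 6 mm, and the last picture shows it flat.
- **Clicks:** force fell as each corner went in, and no corner sprang back once the finger was off it.
- **Force:** the highest reading was 20.5 N, while pressing a bit past the click on d. The deck had then gone down about 2.7 mm past the firm foot, against the 6.5 mm limit. I only read force at the end of each move, so brief peaks in between weren't recorded.
- **Mismatch:** before I laid the cover, the deck measured about 81 mm high instead of the stated 86 mm. I used the measured height, and the tabs dropped straight into the slots.
- **Other objects:** the arm never went near the polish bottle or the nail file, and it passed well above the lotion bottle. I didn't measure any of the three again at the end.

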